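# Set up a pump end plate for its inspection photo

### The arm

A 6-joint arm with a two-finger parallel gripper is mounted at the origin on the work surface. World frame = base frame: x ahead of the robot, y to its left, z up, the work surface at z = 0. Lengths are in mm, angles in rad, forces in N, time in s.
With the tool pointing down it reaches from about 375 to 925 mm from the base axis. Payload 5.7 kg.
Tool frame: the origin (TCP) lies at the very end of the fingers, on their centre line; the grasp point (between the pads) lies 19 mm behind it; x points along the fingers, y is the direction in which the jaws open and shut, and the axes are right-handed (so a half turn about x gives the same grasp; the last joint's range is limited). The gripper opens to 88 mm and grips with 3 to 60 N. Pads are 20 mm wide; open, the fingers measure 115 mm over their backs; the gripper's body (75 mm by 178 mm) begins 61 mm behind the grasp point.
Start: joints at [1.219, 0.359, 1.51, -0, 1.272, -0.115], TCP at [140.75, 583.225, 222.623] pointing down, gripper open.
Joint ranges: [-2.97, 2.97], [-1.01, 2.36], [0.21, 2.38], [-0.96, 4.11], [0.2, 2.71], [-2.98, 2.98]. Speed limits (rad/s): [2.39, 2.39, 3.14, 3.14, 3.14, 3.14].

### API

Orientations are given as a 3x3 rotation matrix whose columns are the frame's x, y, z axes.
In Python, from cell import * gives the robot as it stands.
- The arm moves only by the tool send_rows, never from a script. Its argument "series" is a list of rows, each a list of 7 numbers: the closure, from 0 (fully open) to 1 (shut), then the shift along the tool's x, y, z in units of 250 mm (1.0 is 250 mm), then the turn, a rotation vector about the tool's x, y, z in units of 90 degrees (1.0 is 90 degrees). In form: [[jaw, dx, dy, dz, rx, ry, rz], ...]. A call has 1 to 10 rows; each row is the pose to reach, as a shift and turn from the pose commanded when the call began, along the tool's axes at that moment; what a row does not reach only later rows make up. A row lasts 1/10 s, in which the tool goes at most 50 mm and 8.59 degrees, less where a joint would pass 70% of its speed; a pose out of reach is approached as far as the arm can. A call with a number of a shift or a turn outside -1 to 1 is refused whole. A call with a gripper value outside its range is refused whole. The fingers move at their own pace and stop on an object; "squeeze" is the grip in N (left out, the last holds). Time passes only in rows, so rows that repeat a pose let the fingers close. It gives the time, the measured TCP pose, the force and the opening at its end, in the units of the state.
- get_obs(): the state, without advancing time (a new reading comes with each control period).
- camera(name): name is "side" or "top"; returns the picture (480x640x3 uint8, blue, green, red); there is no depth.
- camera_params(name): a dict with "mtx" (3x3 intrinsics, pixels), "dist" ([k1, k2, p1, p2, k3] as OpenCV has them; the pictures are not rectified), "xyz" and "rotation" of the camera in the world. Camera axes: x right, y down, z forward; pixel columns grow to the right and rows downward; lengths in mm; the calibration is good to about 2 mm. A picture is of the moment at which its call begins. camera_params takes no time and is no camera call.
- hand_in(): hands the job in, once; it reports no verdict.
The state is a dict: "clock": time; "joints": joint angles; "qd": joint speeds; "tau": joint torques, N m; "tcp_pos": TCP position; "ee_rot": TCP orientation; "wrist_force": force on the tool from outside, world axes, zero at the start; "ft_torque": the same for the moment, N m; "grip_width": finger opening in mm.
Only numpy, scipy, OpenCV 4.12 (cv2) and the standard library are available. Lean on these libraries where they do the work, as an engineer would, in place of code of your own. Each camera call takes 0.05 s, during which the arm holds its last target.

### The job

Get the pump end plate ready for its inspection photo: take the tall plate with the big hole out of the rack and hang it by that hole on the stand's peg, so that it hangs free and upright, and swivel and tilt the inspection camera until its lens points straight at the round boss of the hanging plate. Leave the other parts where they are.

Things in the scene. Friction and masses are not known exactly. Their poses are not given: they have to be found in the camera images.
- plate: Loose aluminium pump end plate, 110 mm wide (its x), 10 mm thick (y), 165 mm tall (z), about 0.4 kg, both faces alike; starts upright on its lower edge in one of the two rack slots. Hanging hole (40 mm) near its top, round boss (70 mm, 18 mm thick in all) below. Origin: middle of the lower edge. Above the hole 30 mm of solid plate can be gripped across the thickness.
- eye (a point): Centre of the plate's hanging hole, 115 mm above the plate's lower edge, 50 mm below its top edge; the hole runs along y.
- boss (a point): Centre of the plate's round boss (70 mm diameter), 55 mm above the plate's lower edge, mid-thickness: what the lens must point at.
- grip (a point): Middle of the plate's top edge.
- rack: Fixed dark steel rack, 120 mm (x) by 170 mm (y), floor 12 mm thick; two slots along its x at y = -50 mm and y = +50 mm, each between pairs of posts 20 mm long whose tops are 50 mm above the bench; slot gap 13 mm. Origin: centre of its underside.
- blank: Bystander: loose square aluminium blank cover, 110 x 10 x 110 mm, without hole or boss, standing in the other rack slot. Origin: middle of the lower edge.
- stand: Fixed grey hanging stand: base 90 mm (x) by 100 mm (y), 12 mm thick, square column 24 mm wide, 208 mm high at the origin, one level steel peg of 12 mm diameter along +y, axis at height 200 mm, leaving the column at y = 12 mm, straight to y = 112 mm, then a lip that rises 8 mm, its end at y = 126 mm. Origin: bench level, under the column.
- peg (a point): On the peg's axis, 60 mm from the column's axis, the middle of its free length. Axes as the stand's: y along the peg, outwards.
- camera_stand: Fixed stand of the inspection camera: round foot of 110 mm diameter and 32 mm column. Origin: bench level, on the swivel axis; the tilt axis is 200 mm above it.
- swivel (a joint): Swivel of the camera head about the vertical axis (rad), range -1.2 to 1.5, stiff, stays where it is left. At 0 the lens points along the camera stand's -y; positive turns it anticlockwise seen from above (about +z).
- tilt (a joint): Tilt of the camera head about its level axis (rad), range -0.6 to 0.7, stiff, stays where it is left. 0: lens level; positive: lens down and handle up; negative: lens up and handle down.
- pivot (a point): Where the swivel axis and the tilt axis of the camera cross, inside the head (a grey box 66 mm wide, 90 mm long, 56 mm high, in a black fork). Axes are the head's: -y is where the lens looks, x the tilt axis.
- lens (a point): Centre of the lens front (black barrel of 50 mm diameter), 76 mm ahead of the pivot. Axes are the head's: the lens looks along -y.
- handle (a point): Grip point on the head's pan handle, 130 mm behind the pivot (head's +y), on the line of the lens. The handle is a straight bar on that line, a thin rod of 10 mm diameter, then from 100 to 160 mm behind the pivot a black rubber grip of 18 mm diameter.
- impeller: Bystander: loose brass impeller, 100 mm diameter, 45 mm high, lying on the bench. Origin: centre of its underside.
- sleeve: Bystander: loose brass sleeve, 60 mm diameter, 50 mm high, standing on the bench. Origin: centre of its underside.
There are look-alikes about, which are no part of the job. Leave any green look-alike of the stand alone.

How it is judged:
By the outcome, as a careful person would: the job done as asked, in the order asked, and still so for the second after the job is handed in, with the robot touching nothing.
It also fails if it takes over 54 s, if anything falls off the work surface, if the arm or the gripper's body presses on something with over 40 N, if the wrist force passes 120 N, or if a joint passes its speed limit or range.

## Working session

There is one attempt and no reset: what is moved stays moved. The work goes in short steps, Python scripts to look and compute and a tool call to move; the robot and the scene stay as the last step left them, time stands still between calls to the robot, and variables do not carry over. Pictures are saved under pics/ and viewed, and the job is handed in when it is done.

Besides the shell and the picture viewer there is one more tool, called after "Emit:" as name([rows], argument=value, ...), one row to a line, values as JSON. send_rows: Moves the arm, as the interface text tells. Its arguments: {"type":"object","properties":{"series":{"type":"array","items":{"type":"array","items":{"type":"number","minimum":-1,"maximum":1}}},"squeeze":{"type":"number"}},"required":["series"]}

```bash
mkdir -p pics; ls
python3 - <<'E'
from cell import *
import cv2
o=get_obs();print(o)
for n in("side","top"):
    cv2.imwrite(f"pics/{n}0.png",camera(n));print(n,camera_params(n))
E
```

```text
pics
{'clock': 0.0, 'joints': array([ 1.21893371e+00,  3.59514359e-01,  1.51141141e+00, -1.00676006e-05,
        1.27250361e+00, -1.15087147e-01]), 'qd': array([ 0.00182078,  0.00034158,  0.00025096,  0.00204671,  0.00050475,
       -0.00026837]), 'tau': array([-1.81155214e-03, -5.15383315e+01, -2.70721614e+01,  6.72102137e-02,
        3.53344472e-02, -1.87181267e-04]), 'tcp_pos': array([140.50778088, 582.61234081, 221.81202814]), 'ee_rot': array([[-6.23990103e-04,  2.34565829e-01,  9.72100037e-01],
       [-1.72751515e-03,  9.72098523e-01, -2.34566572e-01],
       [-9.99998313e-01, -1.82568476e-03, -2.01363836e-04]]), 'wrist_force': array([ 0.29005632, -0.50425126,  0.29379935]), 'ft_torque': array([ 0.01621292, -0.03564987, -0.04777628]), 'grip_width': 87.49204904458169}
side {'mtx': array([[529.54340961,   0.        , 315.28805502],
       [  0.        , 529.54340961, 239.07386534],
       [  0.        ,   0.        ,   1.        ]]), 'dist': array([-0.11104519,  0.        ,  0.        ,  0.        ,  0.        ]), 'xyz': array([ -93.39948757, -666.54284193, 1108.29315096]), 'rotation': array([[ 0.72088204, -0.48201774,  0.49798392],
       [-0.69281833, -0.52008222,  0.49951701],
       [ 0.01821652, -0.70510523, -0.70886866]])}
top {'mtx': array([[458.94066948,   0.        , 324.26306776],
       [  0.        , 458.94066948, 244.40061716],
       [  0.        ,   0.        ,   1.        ]]), 'dist': array([-0.09876283,  0.        ,  0.        ,  0.        ,  0.        ]), 'xyz': array([ 400.81888253,   21.98779755, 1279.0432204 ]), 'rotation': array([[ 0.02283341, -0.98757788,  0.15546244],
       [-0.99963884, -0.02034913,  0.01755288],
       [-0.01417131, -0.15580709, -0.98768584]])}
```

View pics/side0.png

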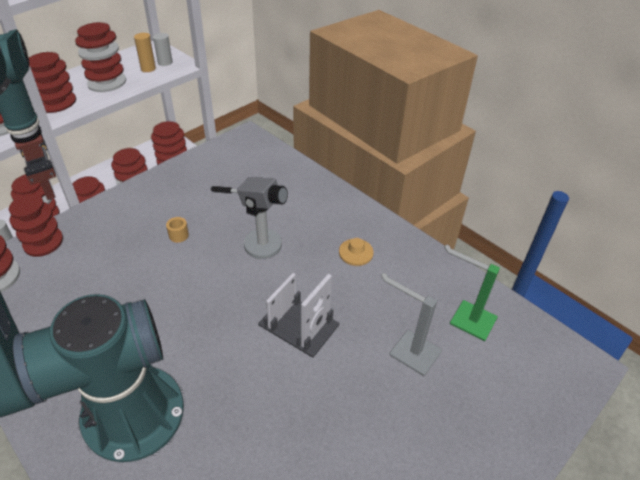

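View pics/top0.png

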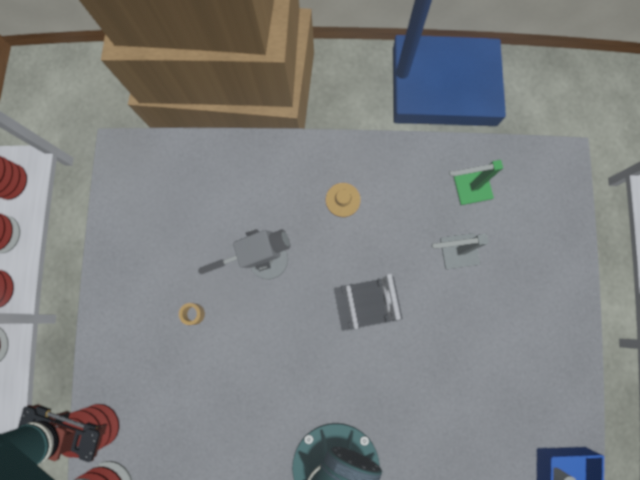

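The side picture shows the rack at about (300,325), with the holed plate in the right-hand slot. The grey stand is at (415,350), the green look-alike at (475,318) and the camera head at (262,190). The top view agrees. I'll zoom in to measure.

Run:
```python
import cv2
s=cv2.imread("pics/side0.png");t=cv2.imread("pics/top0.png")
def c(im,x,y,w,h,f,n): cv2.imwrite(f"pics/{n}.png",cv2.resize(im[y:y+h,x:x+w],None,fx=f,fy=f,interpolation=cv2.INTER_CUBIC))
c(s,240,250,200,130,4,"s_a")
c(s,200,160,160,110,5,"s_c")
c(t,320,220,180,120,4.4,"t_a")
c(t,190,215,110,75,7,"t_c")
```

```text
(no output)
```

View pics/s_a.png

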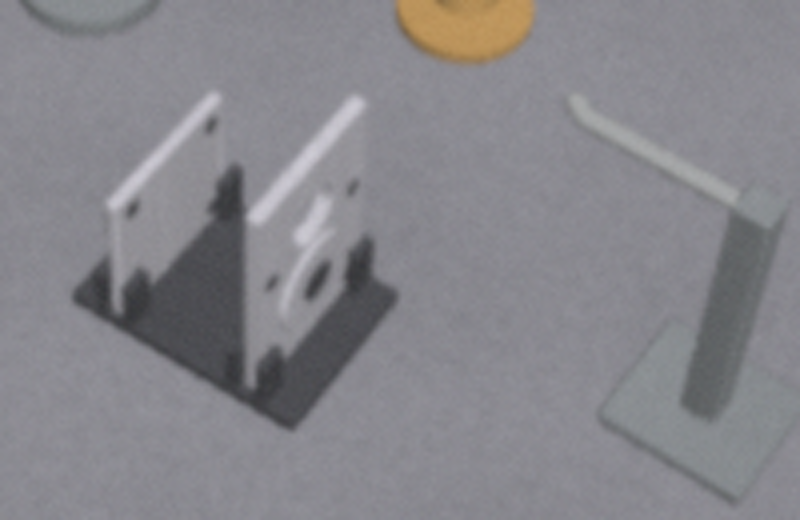

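View pics/s_c.png

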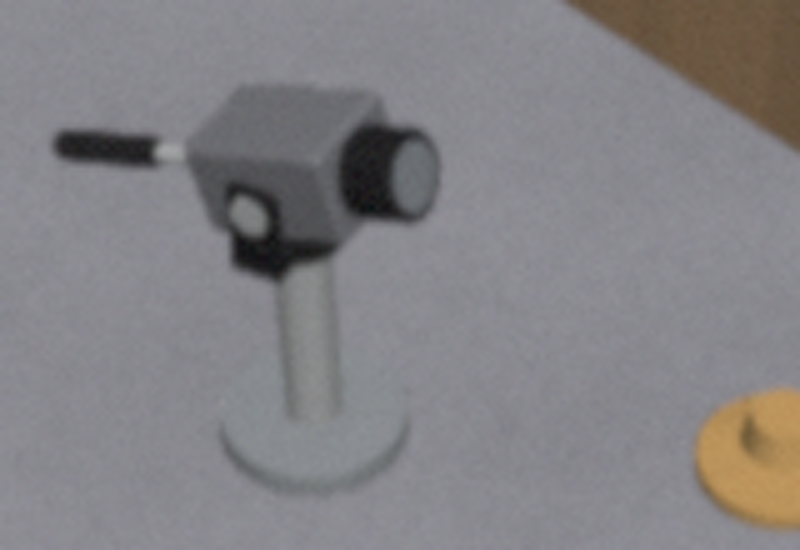

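View pics/t_a.png

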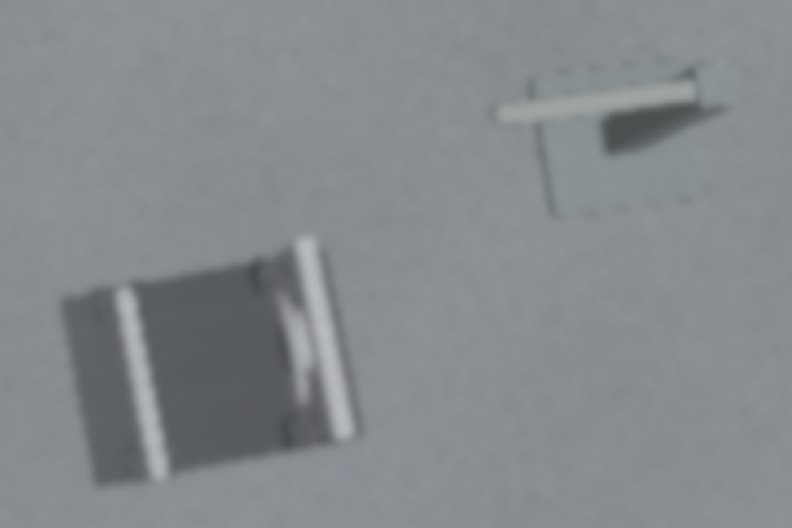

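View pics/t_c.png

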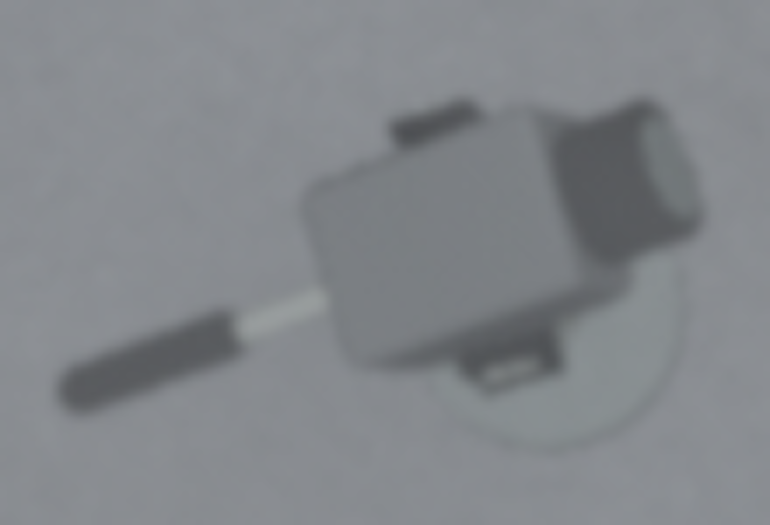

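```bash
cat > h.py <<'E'
from cell import *
import numpy as np, cv2
from scipy.optimize import least_squares
P={n:camera_params(n) for n in("side","top")}
def proj(n,p):
    p=np.atleast_2d(np.asarray(p,float)); c=P[n]; R=c["rotation"].T
    return cv2.projectPoints(p,cv2.Rodrigues(R)[0],-R@c["xyz"],c["mtx"],c["dist"])[0][:,0]
CR={"s_a":("side",240,250,4),"s_c":("side",200,160,5),"t_a":("top",320,220,4.4),"t_c":("top",190,215,7)}
def px(crop,X,Y):
    n,a,b,f=CR[crop]; return n,np.array([(X+.5)/f-.5+a,(Y+.5)/f-.5+b])
def tri(*obs):
    r=least_squares(lambda p:np.concatenate([proj(n,p)[0]-q for n,q in obs]),[400,0,100])
    return r.x,np.abs(r.fun).max()
def Rz(a): return np.array([[np.cos(a),-np.sin(a),0],[np.sin(a),np.cos(a),0],[0,0,1]])
def fitz(obs,z0=0,x0=(400,0,0)):
    # obs: (localpt,(cam,px))
    f=lambda v:np.concatenate([proj(n,Rz(v[2])@np.array(l,float)+[v[0],v[1],z0])[0]-q for l,(n,q) in obs])
    r=least_squares(f,x0); return r.x,r.fun.reshape(-1,2)
E
python3 - <<'E'
from h import *
np.set_printoptions(precision=3,suppress=True)
A=tri(px("s_a",256,214),px("t_a",345,437)); B=tri(px("s_a",360,100),px("t_a",306,238))
print("plate top ends",A,B,np.linalg.norm(A[0]-B[0]),(A[0]+B[0])/2, "yaw",np.arctan2(*(B[0]-A[0])[1::-1]))
print("stand",*fitz([((45,50,12),px("t_a",535,75)),((-45,50,12),px("t_a",555,215)),((-45,-50,12),px("t_a",703,200)),
 ((-45,-50,12),px("s_a",738,493)),((-45,50,12),px("s_a",600,410)),((45,50,12),px("s_a",675,318)),((0,126,208),px("t_a",500,113)),((0,126,208),px("s_a",573,100)),((0,0,208),px("t_a",718,80)),((0,0,208),px("s_a",762,203))]))
print("tip",tri(px("s_a",573,100),px("t_a",500,113)))
print("rack",*fitz([((60,85,12),px("t_a",65,298)),((-60,85,12),px("t_a",97,487)),((-60,-85,12),px("t_a",360,437)),((-60,85,12),px("s_a",75,293)),((-60,-85,12),px("s_a",292,422)),((60,-85,12),px("s_a",397,293))]))
T=tri(px("s_c",60,146),px("t_c",75,393));L=tri(px("s_c",415,178),px("t_c",673,165));G=tri(px("s_c",157,150),px("t_c",238,332))
print("tip",T,"gs",G,"lens",L,np.linalg.norm(T[0]-L[0]))
d=(L[0]-T[0]);d/=np.linalg.norm(d);print("dir",d,"pivot",L[0]-76*d, T[0]+160*d)
print("foot",fitz([((0,0,6),px("s_c",314,418)),((0,0,6),px("t_c",546,313))])[0])
E
```

```text
plate top ends (array([ 399.93 , -138.355,  180.624]), np.float64(0.6596030424306605)) (array([ 505.94 , -116.281,  175.162]), np.float64(0.1596790118685476)) 108.42168979342664 [ 452.935 -127.318  177.893] yaw 0.20529140950630353
stand [ 591.364 -338.66     0.141] [[-0.283  0.041]
 [ 0.17  -0.131]
 [ 1.435 -1.072]
 [ 0.443  1.49 ]
 [-0.536 -0.007]
 [-0.079 -0.851]
 [-1.31  -0.499]
 [-0.948 -1.18 ]
 [ 0.824  0.75 ]
 [ 0.228  0.452]]
tip (array([ 572.862, -217.302,  207.374]), np.float64(0.09274129808636644))
rack [439.792 -79.468   0.2  ] [[-0.685 -0.246]
 [-0.063  0.15 ]
 [ 1.306  0.206]
 [-0.955 -0.752]
 [-0.059  0.458]
 [ 0.753 -0.429]]
tip (array([504.756, 350.613, 150.225]), np.float64(0.48859180506008215)) gs (array([525.978, 286.631, 174.263]), np.float64(0.09314915719940586)) lens (array([580.218, 131.894, 219.484]), np.float64(0.21496563977694905)) 241.51421718728793
dir [ 0.312 -0.906  0.287] pivot [556.472 200.721 197.689] [554.749 205.714 196.108]
foot [555.955 202.551   0.   ]
```

```bash
cat > ov.py <<'E'
from h import *
def draw(imgfile,crop_cam,x,y,w,h,f,segs,out):
    im=cv2.imread(imgfile)[y:y+h,x:x+w]; im=cv2.resize(im,None,fx=f,fy=f,interpolation=cv2.INTER_CUBIC)
    for a,b,col in segs:
        q=(proj(crop_cam,[a,b])-[x,y]+.5)*f-.5
        cv2.line(im,tuple(np.int32(np.round(q[0]*8))),tuple(np.int32(np.round(q[1]*8))),col,1,cv2.LINE_AA,3)
    cv2.imwrite(out,im)
def box(T,lo,hi,col):
    import itertools
    c=[np.array(p,float) for p in itertools.product(*zip(lo,hi))]
    return [(T(a),T(b),col) for a in c for b in c if (a<b).sum()==1 and (a==b).sum()==2]
def pose(x,y,yaw,z=0):
    R=Rz(yaw); return lambda p:R@np.array(p,float)+[x,y,z]
def stand(x,y,yaw):
    T=pose(x,y,yaw);g=(0,255,255)
    s=box(T,(-45,-50,0),(45,50,12),g)+box(T,(-12,-12,12),(12,12,208),(0,255,0))
    for d in(-6,6): s+=[(T((d,12,200)),T((d,112,200)),(0,0,255)),(T((0,12,200+d)),T((0,112,200+d)),(255,0,0))]
    s+=[(T((0,112,200)),T((0,126,208)),(255,0,255))]
    return s
E
cat > o1.py <<'E'
from ov import *
import sys
v=list(map(float,sys.argv[1:7]))
S=stand(*v[:3])
T=pose(*v[3:6]); S+=box(T,(-60,-85,0),(60,85,12),(0,255,255))
# plate nominal
S+=box(T,(-55,-55,12),(55,-45,177),(0,255,0))
draw("pics/side0.png","side",250,255,200,125,4,S,"pics/o_s%s.png"%sys.argv[7])
draw("pics/top0.png","top",325,225,170,115,4.5,S,"pics/o_t%s.png"%sys.argv[7])
E
python3 o1.py 591.4 -338.7 .141 439.8 -79.5 .2 1
```

```text
(no output)
```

View pics/o_s1.png

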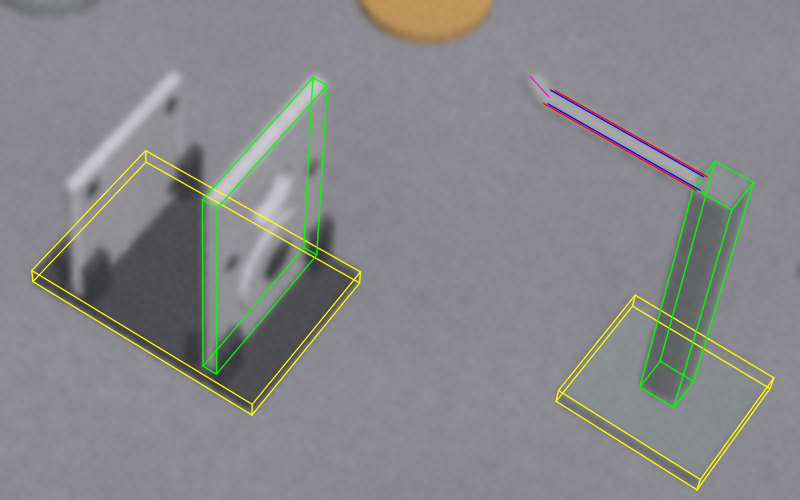

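View pics/o_t1.png

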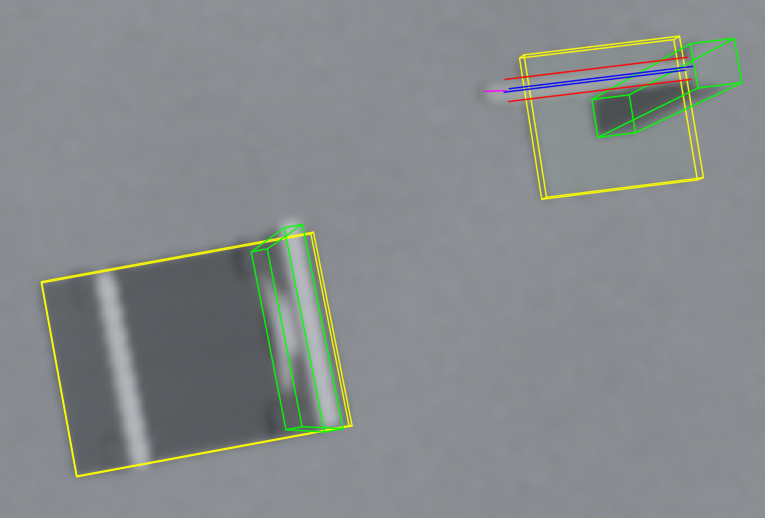

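Overlays fit: the plate model lies on the plate in both views and the stand on the grey stand, to about 0.5 px. Next I'll plan the moves.

```bash
cat > plan.py <<'E'
from h import *
from scipy.spatial.transform import Rotation as Ro
import json,sys
np.set_printoptions(precision=4,suppress=True)
def down(yaw):
    c,s=np.cos(yaw),np.sin(yaw); return np.array([[0,-s,c],[0,c,s],[-1,0,0.]])
def row(p0,R0,p,R):
    d=R0.T@(np.array(p,float)-p0)/250; r=Ro.from_matrix(R0.T@R).as_rotvec()/(np.pi/2); return np.r_[d,r]
def after(p0,R0,r):
    r=np.array(r,float); return p0+R0@(r[:3]*250), R0@Ro.from_rotvec(r[3:]*np.pi/2).as_matrix()
E
python3 - <<'E'
from plan import *
o=get_obs(); 
p=np.array([140.75,583.225,222.623]); R=down(-0.2368)
# legs
for tgt,yaw in [((300,390,250),0.0),((400,170,250),.2),((453,-50,240),.2),((453,-127.3,230),.2),((453,-127.3,152),.2)]:
    r=row(p,R,tgt,down(yaw)); r=np.round(r,3); print(tgt,r); p,R=after(p,R,r)
print(p)
E
```

```text
(300, 390, 250) [-0.11  -0.602  0.801 -0.151  0.     0.   ]
(400, 170, 250) [ 0.    -0.88   0.399 -0.127  0.     0.   ]
(453, -50, 240) [ 0.04  -0.905  0.033 -0.     0.     0.   ]
(453, -127.3, 230) [ 0.04  -0.303 -0.061 -0.     0.     0.   ]
(453, -127.3, 152) [ 0.312  0.    -0.    -0.     0.     0.   ]
[ 453.0437 -127.3905  152.123 ]
```

Emit:
send_rows([
  [0,-0.11,-0.602,0.801,-0.151,0,0],
  [0,-0.11,-0.602,0.801,-0.151,0,0],
  [0,-0.11,-0.602,0.801,-0.151,0,0],
  [0,-0.11,-0.602,0.801,-0.151,0,0],
  [0,-0.11,-0.602,0.801,-0.151,0,0],
  [0,-0.11,-0.602,0.801,-0.151,0,0],
  [0,-0.11,-0.602,0.801,-0.151,0,0],
])

```text
clock: 0.8
tcp_pos: [300.7, 389.2, 250.1]
ee_rot: [[-0.0, 0.003, 1.0], [0.0, 1.0, -0.003], [-1.0, 0.0, -0.0]]
wrist_force: [0.7, -0.0, 0.1]
grip_width: 88.1
```

Emit:
send_rows([
  [0,0,-0.88,0.399,-0.127,0,0],
  [0,0,-0.88,0.399,-0.127,0,0],
  [0,0,-0.88,0.399,-0.127,0,0],
  [0,0,-0.88,0.399,-0.127,0,0],
  [0,0,-0.88,0.399,-0.127,0,0],
  [0,0,-0.88,0.399,-0.127,0,0],
  [0,0,-0.88,0.399,-0.127,0,0],
])

```text
clock: 1.5
tcp_pos: [399.8, 170.6, 249.8]
ee_rot: [[-0.001, -0.197, 0.98], [0.001, 0.98, 0.197], [-1.0, 0.001, -0.001]]
wrist_force: [0.1, -0.1, -1.0]
grip_width: 87.6
```

Emit:
send_rows([
  [0,0.04,-0.905,0.033,0,0,0],
  [0,0.04,-0.905,0.033,0,0,0],
  [0,0.04,-0.905,0.033,0,0,0],
  [0,0.04,-0.905,0.033,0,0,0],
  [0,0.04,-0.905,0.033,0,0,0],
  [0,0.04,-0.905,0.033,0,0,0],
  [0,0.04,-0.905,0.033,0,0,0],
])

```text
clock: 2.2
tcp_pos: [452.8, -47.9, 239.8]
ee_rot: [[-0.001, -0.2, 0.98], [0.001, 0.98, 0.2], [-1.0, 0.002, -0.001]]
wrist_force: [-0.9, 0.2, -0.4]
grip_width: 87.7
```

Emit:
send_rows([
  [0,0.04,-0.303,-0.061,0,0,0],
  [0,0.04,-0.303,-0.061,0,0,0],
  [0,0.04,-0.303,-0.061,0,0,0],
  [0,0.04,-0.303,-0.061,0,0,0],
  [0,0.04,-0.303,-0.061,0,0,0],
])

```text
clock: 2.7
tcp_pos: [452.9, -125.1, 230.2]
ee_rot: [[-0.0, -0.201, 0.98], [0.001, 0.98, 0.201], [-1.0, 0.001, -0.0]]
wrist_force: [-0.2, 0.3, 0.3]
grip_width: 87.8
```

Emit:
send_rows([
  [0,0.15,0,0,0,0,0],
  [0,0.15,0,0,0,0,0],
  [0,0.15,0,0,0,0,0],
])

```text
clock: 3.0
tcp_pos: [452.4, -126.0, 192.7]
ee_rot: [[-0.002, -0.2, 0.98], [0.001, 0.98, 0.2], [-1.0, 0.001, -0.002]]
wrist_force: [1.4, -0.3, 0.3]
grip_width: 87.6
```

Run:
```python
from h import *
for i in range(3):print(get_obs()["tcp_pos"])
s=camera("side");t=camera("top");cv2.imwrite("pics/side1.png",s);cv2.imwrite("pics/top1.png",t)
print(get_obs()["tcp_pos"])
def c(im,x,y,w,h,f,n): cv2.imwrite(f"pics/{n}.png",cv2.resize(im[y:y+h,x:x+w],None,fx=f,fy=f,interpolation=cv2.INTER_CUBIC))
c(s,240,200,200,150,4,"s_b");c(t,310,230,130,110,5.4,"t_b")
```

```text
[ 452.37396982 -125.96765579  192.70531473]
[ 452.37396982 -125.96765579  192.70531473]
[ 452.37396982 -125.96765579  192.70531473]
[ 453.69280705 -127.02034582  193.80993184]
```

View pics/s_b.png

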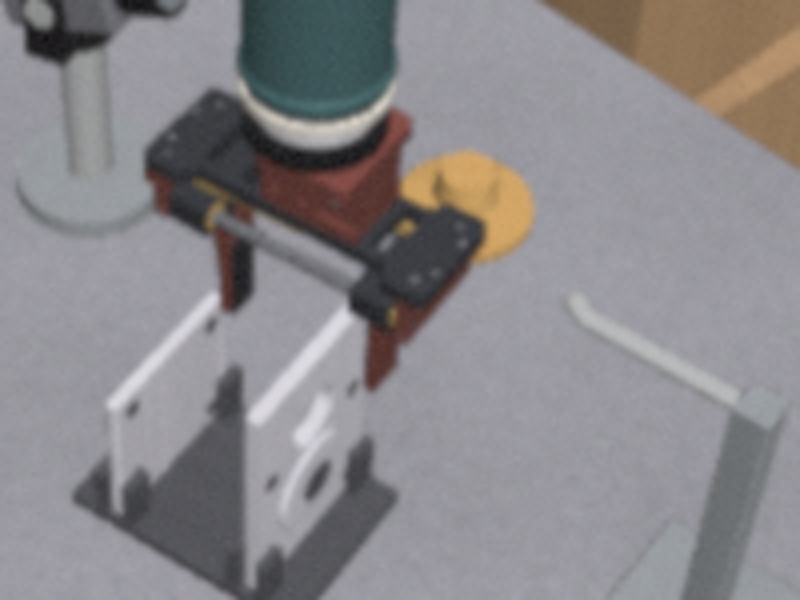

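View pics/t_b.png

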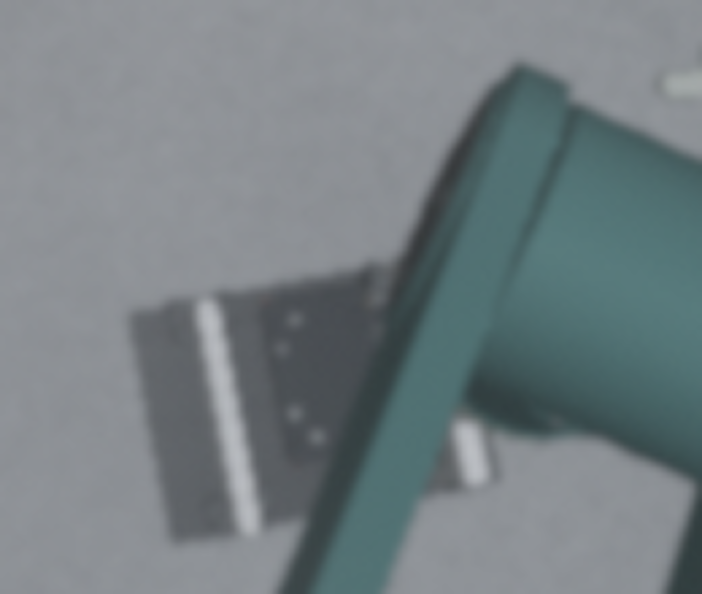

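The gripper straddles the holed plate symmetrically: in the side crop, fingers at (237,280) and (383,350), plate top between them. Now I'll descend and grip.

Emit:
send_rows([
  [0,0.165,0,0,0,0,0],
  [0,0.165,0,0,0,0,0],
  [0,0.165,0,0,0,0,0],
  [1,0.165,0,0,0,0,0],
  [1,0.165,0,0,0,0,0],
  [1,0.165,0,0,0,0,0],
  [1,0.165,0,0,0,0,0],
  [1,0.165,0,0,0,0,0],
  [1,0.165,0,0,0,0,0],
  [1,0.165,0,0,0,0,0],
], squeeze=35)

```text
clock: 4.1
tcp_pos: [453.0, -127.4, 151.4]
ee_rot: [[-0.0, -0.198, 0.98], [-0.0, 0.98, 0.198], [-1.0, -0.0, -0.0]]
wrist_force: [0.2, -0.1, 0.5]
grip_width: 35.2
```

Emit:
send_rows([
  [1,0,0,0,0,0,0],
  [1,0,0,0,0,0,0],
  [1,0,0,0,0,0,0],
  [1,0,0,0,0,0,0],
])

```text
clock: 4.5
tcp_pos: [453.0, -127.3, 151.4]
ee_rot: [[-0.0, -0.199, 0.98], [0.0, 0.98, 0.199], [-1.0, 0.0, -0.0]]
wrist_force: [-0.5, 0.3, -0.0]
grip_width: 9.9
```

Emit:
send_rows([
  [1,-0.04,0,0,0,0,0],
  [1,-0.1,0,0,0,0,0],
  [1,-0.2,0,0,0,0,0],
  [1,-0.3,0,0,0,0,0],
  [1,-0.4,0,0,0,0,0],
  [1,-0.5,0,0,0,0,0],
  [1,-0.5,0,0,0,0,0],
  [1,-0.5,0,0,0,0,0],
])

```text
clock: 5.3
tcp_pos: [452.8, -127.3, 276.2]
ee_rot: [[0.0, -0.199, 0.98], [-0.0, 0.98, 0.199], [-1.0, -0.0, 0.0]]
wrist_force: [0.5, 0.3, -3.7]
grip_width: 9.7
```

Run:
```python
from plan import *
o=get_obs();print(o["tcp_pos"],o["wrist_force"],o["ft_torque"],o["grip_width"])
# command pose est
p=np.array([453.04,-127.39,150.9-0]);p[2]=230.1-.15*250-.165*250+125;print("cmd",p)
R=down(.2); X,Y,a=591.4,-338.7,.141
def S(q): return Rz(a)@np.array(q,float)+[X,Y,0]
# eye is 50 below top; tcp 25.? below top => eye 25 below tcp
ez=203; 
for yy in (200,):
    t=S((0,yy,ez+25)); t[2]=ez+25; r=np.round(row(p,R,t,down(a)),3); print(t,r)
    t2=t.copy(); t2[2]=p[2]; print("high",np.round(row(p,R,t2,down(a)),3))
```

```text
[ 452.8198 -127.2854  276.2438] [ 0.4586  0.2886 -3.7168] [ 0.0717  0.024  -0.022 ] 9.749277379339668
cmd [ 453.04 -127.39  276.35]
[ 563.2933 -140.6848  228.    ] [ 0.193 -0.14   0.422  0.038  0.     0.   ]
high [ 0.    -0.14   0.422  0.038  0.     0.   ]
```

Emit:
send_rows([
  [1,0,-0.14,0.422,0.038,0,0],
  [1,0,-0.14,0.422,0.038,0,0],
  [1,0,-0.14,0.422,0.038,0,0],
  [1,0.1,-0.14,0.422,0.038,0,0],
  [1,0.193,-0.14,0.422,0.038,0,0],
  [1,0.193,-0.14,0.422,0.038,0,0],
  [1,0.193,-0.14,0.422,0.038,0,0],
  [1,0.193,-0.14,0.422,0.038,0,0],
])

```text
clock: 6.1
tcp_pos: [563.7, -140.9, 228.9]
ee_rot: [[0.001, -0.14, 0.99], [-0.0, 0.99, 0.14], [-1.0, -0.001, 0.001]]
wrist_force: [-0.2, -1.4, -3.0]
grip_width: 9.6
```

Run:
```python
from ov import *
o=get_obs();print(o["tcp_pos"],o["wrist_force"],o["grip_width"])
s=camera("side");t=camera("top");cv2.imwrite("pics/side2.png",s);cv2.imwrite("pics/top2.png",t)
tp=o["tcp_pos"]; T=pose(tp[0],tp[1],.141,tp[2]-140)
S=stand(591.4,-338.7,.141)+box(T,(-55,-5,0),(55,5,165),(0,255,0))
th=np.linspace(0,2*np.pi,25)
for a,b in zip(th,th[1:]):
  for y in(-5,5): S.append((T((20*np.cos(a),y,115+20*np.sin(a))),T((20*np.cos(b),y,115+20*np.sin(b))),(0,128,255)))
draw("pics/side2.png","side",300,200,190,140,4.2,[],"pics/s2a.png")
draw("pics/side2.png","side",300,200,190,140,4.2,S,"pics/s2b.png")
draw("pics/top2.png","top",350,190,160,110,4.5,S,"pics/t2b.png")
```

```text
[ 563.68224812 -140.91434383  228.85380733] [-0.20665835 -1.36013037 -2.95652079] 9.603485824247247
```

View pics/s2a.png

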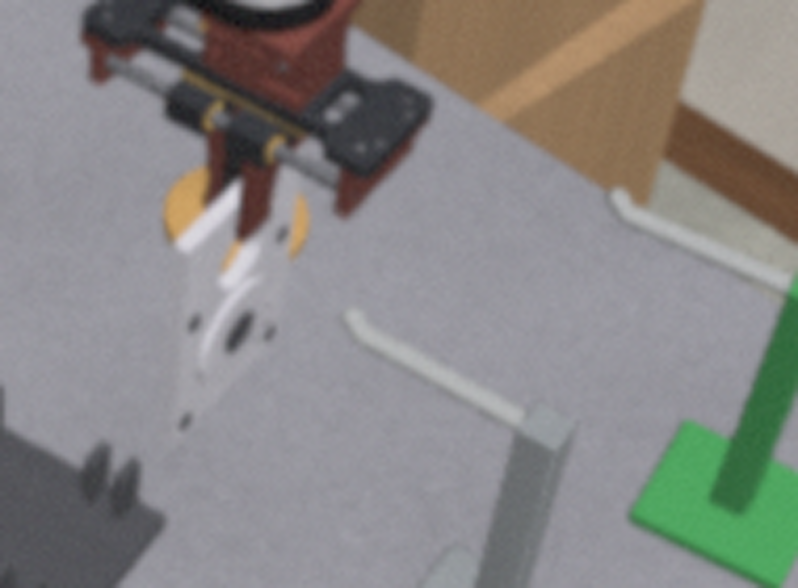

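View pics/s2b.png

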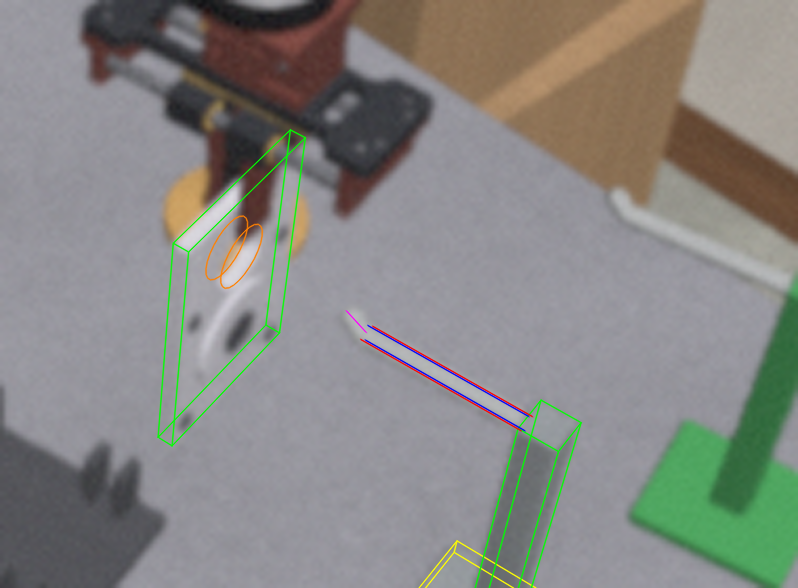

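View pics/t2b.png

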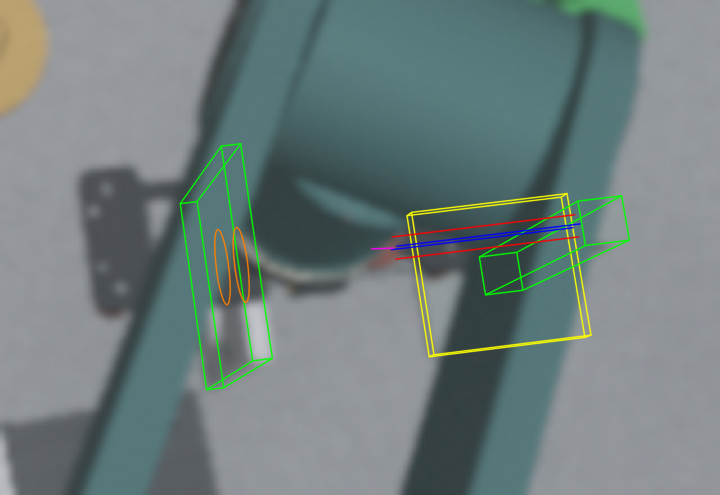

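The side overlay has the held plate upright within about 1 px, with its hole at (240,255) in the crop, in line with the grey peg whose tip is at (352,318). I'll now thread it on along −y.

Emit:
send_rows([
  [1,0,-0.1,0,0,0,0],
  [1,0,-0.2,0,0,0,0],
  [1,0,-0.25,0,0,0,0],
  [1,0,-0.3,0,0,0,0],
  [1,0,-0.35,0,0,0,0],
  [1,0,-0.4,0,0,0,0],
  [1,0,-0.4,0,0,0,0],
])

```text
clock: 6.9
tcp_pos: [577.8, -241.4, 228.2]
ee_rot: [[0.0, -0.139, 0.99], [-0.001, 0.99, 0.139], [-1.0, -0.001, 0.0]]
wrist_force: [0.2, -0.3, -3.9]
grip_width: 10.0
```

Run:
```python
from ov import *
o=get_obs();print(o["tcp_pos"],o["wrist_force"],o["grip_width"])
s=camera("side");cv2.imwrite("pics/side3.png",s)
tp=o["tcp_pos"]; T=pose(tp[0],tp[1],.141,tp[2]-140)
S=[]
draw("pics/side3.png","side",330,220,130,100,6,S,"pics/s3a.png")
```

```text
[ 577.7595021  -241.40581585  228.20647323] [ 0.21952931 -0.3103276  -3.88073686] 10.03617707507859
```

View pics/s3a.png

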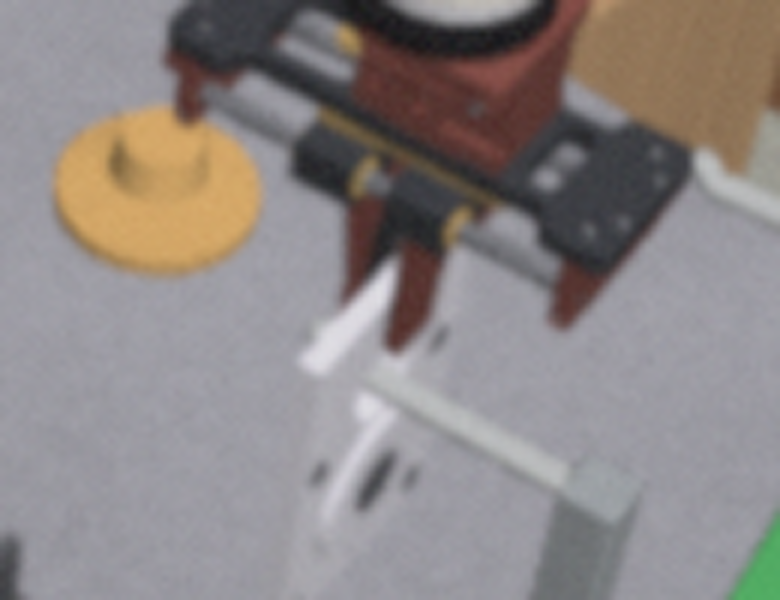

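The peg enters the hole at about (375,385) in the crop, with no contact force. I'll go on to the middle and then lower.

Emit:
send_rows([
  [1,0,-0.06,0,0,0,0],
  [1,0,-0.11,0,0,0,0],
  [1,0,-0.152,0,0,0,0],
  [1,0,-0.152,0,0,0,0],
  [1,0.03,-0.152,0,0,0,0],
  [1,0.05,-0.152,0,0,0,0],
  [1,0.05,-0.152,0,0,0,0],
])

```text
clock: 7.65
tcp_pos: [581.7, -276.4, 214.2]
ee_rot: [[-0.002, -0.14, 0.99], [0.002, 0.99, 0.14], [-1.0, 0.002, -0.002]]
wrist_force: [-0.6, -0.2, -3.3]
grip_width: 9.9
```

Emit:
send_rows([
  [1,0.008,0,0,0,0,0],
  [1,0.008,0,0,0,0,0],
  [1,0.008,0,0,0,0,0],
])

```text
clock: 7.95
tcp_pos: [582.8, -277.2, 213.8]
ee_rot: [[0.0, -0.14, 0.99], [-0.0, 0.99, 0.14], [-1.0, -0.0, 0.0]]
wrist_force: [0.1, 0.2, -4.3]
grip_width: 9.7
```

Emit:
send_rows([
  [1,0.006,0,0,0,0,0],
  [1,0.006,0,0,0,0,0],
  [1,0.006,0,0,0,0,0],
])

```text
clock: 8.25
tcp_pos: [582.7, -277.4, 212.2]
ee_rot: [[0.0, -0.14, 0.99], [-0.0, 0.99, 0.14], [-1.0, -0.0, -0.0]]
wrist_force: [-0.2, -1.1, -3.5]
grip_width: 10.0
```

Emit:
send_rows([
  [1,0.006,0,0,0,0,0],
  [1,0.006,0,0,0,0,0],
  [1,0.006,0,0,0,0,0],
])

```text
clock: 8.55
tcp_pos: [582.6, -277.4, 210.6]
ee_rot: [[-0.0, -0.14, 0.99], [-0.0, 0.99, 0.14], [-1.0, -0.0, -0.0]]
wrist_force: [0.6, 1.2, -3.8]
grip_width: 10.1
```

Emit:
send_rows([
  [1,0.003,0,0,0,0,0],
  [1,0.003,0,0,0,0,0],
  [1,0.003,0,0,0,0,0],
])

```text
clock: 8.85
tcp_pos: [582.7, -277.4, 210.4]
ee_rot: [[0.0, -0.14, 0.99], [-0.0, 0.99, 0.14], [-1.0, -0.0, 0.0]]
wrist_force: [-1.9, 1.0, 0.6]
grip_width: 9.9
```

The plate's weight has gone to the peg (z force −3.8 → +0.6 N). I'll release with a half opening.

Emit:
send_rows([
  [0.75,0,0,0,0,0,0],
  [0.6,0,0,0,0,0,0],
  [0.6,0,0,0,0,0,0],
  [0.6,0,0,0,0,0,0],
  [0.6,0,0,0,0,0,0],
])

```text
clock: 9.35
tcp_pos: [582.7, -277.4, 210.0]
ee_rot: [[0.0, -0.14, 0.99], [-0.0, 0.99, 0.14], [-1.0, -0.0, 0.0]]
wrist_force: [0.6, -1.1, 1.0]
grip_width: 34.9
```

Run:
```python
from ov import *
o=get_obs();print(o["tcp_pos"],o["wrist_force"],o["grip_width"])
s=camera("side");cv2.imwrite("pics/side4.png",s)
draw("pics/side4.png","side",340,240,130,100,6,[],"pics/s4a.png")
```

```text
[ 582.73867119 -277.41419173  209.9649384 ] [ 0.57460922 -1.06786868  0.99261568] 34.85187159457691
```

View pics/s4a.png

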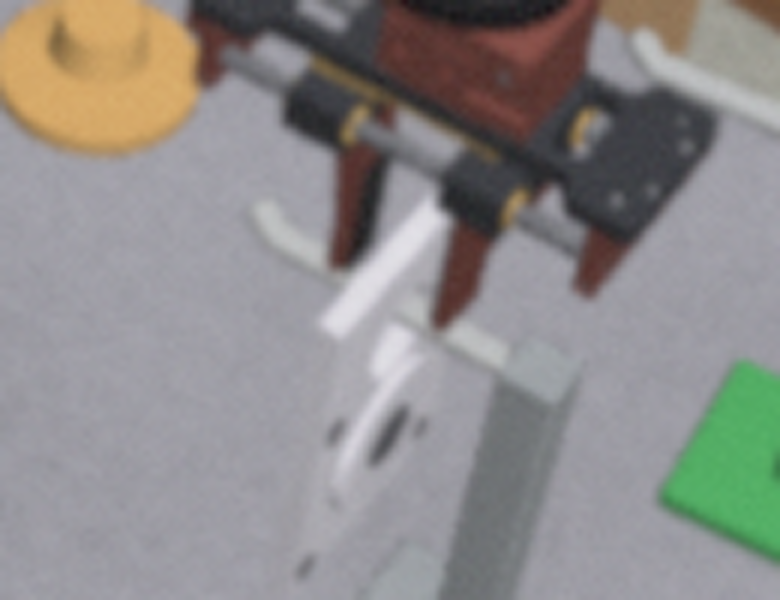

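The plate hangs on the peg with the fingers clear on both sides. I'll rise, and plan the handle grasp.

Emit:
send_rows([
  [0.6,-0.05,0,0,0,0,0],
  [0.6,-0.12,0,0,0,0,0],
  [0.6,-0.25,0,0,0,0,0],
  [0.6,-0.4,0,0,0,0,0],
  [0.6,-0.48,0,0,0,0,0],
  [0.6,-0.48,0,0,0,0,0],
])

```text
clock: 10.0
tcp_pos: [584.5, -278.5, 334.8]
ee_rot: [[0.007, -0.14, 0.99], [-0.004, 0.99, 0.14], [-1.0, -0.005, 0.006]]
wrist_force: [-0.2, 0.1, 0.5]
grip_width: 35.3
```

```bash
cat > cam.py <<'E'
from plan import *
def head(h,t):  # returns R columns x,y,z of head ; lens along -y ; heading h: swivel about z in world, tilt t positive lens down
    # lens = -y ; tilt positive lens down: rotation about x: -y -> -z component
    return Rz(h)@Ro.from_rotvec([t,0,0]).as_matrix()
def fitcam(obs,piv0=None):
    # obs list of (dist along head y, (cam,px)); params px,py,h,t (z=200)
    f=lambda v:np.concatenate([proj(n,np.array([v[0],v[1],200])+head(v[2],v[3])@[0,d,0])[0]-q for d,(n,q) in obs]+([(v[:2]-piv0)*0.4] if piv0 is not None else []))
    r=least_squares(f,[556,202,.3,-.2]); return r.x,r.fun
E
python3 - <<'E'
from cam import *
print(get_obs()["joints"])
obs=[(160,px("s_c",56,146)),(160,px("t_c",62,397)),(100,px("s_c",157,150)),(100,px("t_c",238,332)),(-76,px("s_c",415,178)),(-76,px("t_c",673,165))]
v,f=fitcam(obs);print(v,f)
v,f=fitcam(obs,np.array([556,202.5]));print(v,f)
E
```

```text
[-0.5511  0.3514  1.2469 -0.0001  1.5351 -2.2622]
[555.8613 200.6566   0.3432  -0.2672] [ 1.7085 -1.1837  2.5575 -0.1516 -1.7061 -0.2407 -2.004   1.0985  0.3678
 -0.2037 -0.027  -0.0135]
[555.9378 201.0549   0.3433  -0.2691] [ 1.6819 -1.1686  2.4681 -0.1809 -1.7508 -0.2615 -2.1242  1.0684  0.2741
 -0.3383 -0.2175 -0.0559 -0.0249 -0.578 ]
```

```bash
cat >> cam.py <<'E'
def toolR(h,t):
    H=head(h,t); return np.c_[-H[:,2],H[:,0],-H[:,1]]
def toolP(v,h,t,d=130,off=19):
    H=head(h,t); return np.array([v[0],v[1],200.])+H@[0,d,-off]
E
python3 - <<'E'
from cam import *
obs=[(169,px("s_c",56,146)),(169,px("t_c",62,397)),(91,px("s_c",157,150)),(91,px("t_c",238,332)),(-76,px("s_c",415,178)),(-76,px("t_c",673,165))]
v,f=fitcam(obs);print(v,f)
v,f=fitcam(obs,np.array([556,202.5]));print(v,f)
g=toolP(v,v[2],v[3]);print("grasp tcp",g); gR=toolR(v[2],v[3]);print(gR)
boss=Rz(.141)@[0,62,0]+np.array([591.4,-338.7,126]);d=boss-np.array([v[0],v[1],200]);h=np.arctan2(d[0],-d[1]);t=np.arctan2(-d[2],np.hypot(*d[:2]));print("boss",boss,"h,t",h,t)
p=np.array([582.8,-277.9,330.]);R=down(.141)
for tg,RR in [((520,-60,330),down(-.4)),((470,150,320),down(-1.)),(g-gR[:,0]*90+np.array([0,0,40]),gR),(g-gR[:,0]*50,gR),(g,gR)]:
    r=np.round(row(p,R,tg,RR),3);print(np.round(tg),r.tolist());p,R=after(p,R,r)
E
```

```text
[555.3872 201.4468   0.3327  -0.2869] [-0.3004 -0.8655 -0.2686  0.5772  0.9529  0.3151  1.057  -0.2757 -0.271
 -0.5724 -0.4995  0.4355]
[555.54   201.6871   0.3333  -0.2878] [-0.3062 -0.866  -0.3166  0.5491  0.9436  0.2843  0.9852 -0.32   -0.2873
 -0.6739 -0.6151  0.3505 -0.184  -0.3252]
grasp tcp [516.5256 314.3869 144.8853]
[[ 0.0928  0.945   0.3137]
 [-0.2682  0.3271 -0.9061]
 [-0.9589  0.      0.2838]]
boss [ 582.6869 -277.3153  126.    ] h,t 0.0566133301100179 0.1530342872676378
[520 -60 330] [0.0, 0.898, -0.126, 0.344, 0.0, 0.0]
[470 150 320] [0.04, 0.696, -0.511, 0.382, 0.0, 0.0]
[508. 339. 271.] [0.195, 0.536, -0.552, 0.151, -0.182, -0.022]
[512. 328. 193.] [0.314, 0.0, -0.045, -0.0, -0.0, 0.0]
[517. 314. 145.] [0.2, 0.001, -0.0, -0.0, -0.0, 0.0]
```

Emit:
send_rows([
  [0.2,0,0.898,-0.126,0.344,0,0],
  [0.2,0,0.898,-0.126,0.344,0,0],
  [0.2,0,0.898,-0.126,0.344,0,0],
  [0.2,0,0.898,-0.126,0.344,0,0],
  [0.2,0,0.898,-0.126,0.344,0,0],
  [0.2,0,0.898,-0.126,0.344,0,0],
  [0.2,0,0.898,-0.126,0.344,0,0],
])

```text
clock: 10.7
tcp_pos: [519.8, -59.4, 329.4]
ee_rot: [[-0.001, 0.388, 0.922], [-0.001, 0.922, -0.388], [-1.0, -0.001, -0.0]]
wrist_force: [-0.0, -0.5, -0.7]
grip_width: 70.2
```

Emit:
send_rows([
  [0.2,0.04,0.696,-0.511,0.382,0,0],
  [0.2,0.04,0.696,-0.511,0.382,0,0],
  [0.2,0.04,0.696,-0.511,0.382,0,0],
  [0.2,0.04,0.696,-0.511,0.382,0,0],
  [0.2,0.04,0.696,-0.511,0.382,0,0],
  [0.2,0.04,0.696,-0.511,0.382,0,0],
  [0.2,0.04,0.696,-0.511,0.382,0,0],
])

```text
clock: 11.4
tcp_pos: [471.0, 149.8, 319.5]
ee_rot: [[-0.0, 0.841, 0.542], [-0.001, 0.542, -0.841], [-1.0, -0.001, 0.001]]
wrist_force: [0.2, -0.4, 0.2]
grip_width: 70.3
```

Emit:
send_rows([
  [0.2,0.195,0.536,-0.552,0.151,-0.182,-0.022],
  [0.2,0.195,0.536,-0.552,0.151,-0.182,-0.022],
  [0.2,0.195,0.536,-0.552,0.151,-0.182,-0.022],
  [0.2,0.195,0.536,-0.552,0.151,-0.182,-0.022],
  [0.2,0.195,0.536,-0.552,0.151,-0.182,-0.022],
  [0.2,0.195,0.536,-0.552,0.151,-0.182,-0.022],
  [0.2,0.195,0.536,-0.552,0.151,-0.182,-0.022],
])

```text
clock: 12.1
tcp_pos: [509.7, 337.3, 270.5]
ee_rot: [[0.091, 0.946, 0.312], [-0.27, 0.325, -0.906], [-0.959, -0.002, 0.285]]
wrist_force: [-0.2, -0.5, 0.3]
grip_width: 69.9
```

Emit:
send_rows([
  [0.2,0.314,0,-0.045,0,0,0],
  [0.2,0.314,0,-0.045,0,0,0],
  [0.2,0.314,0,-0.045,0,0,0],
  [0.2,0.314,0,-0.045,0,0,0],
])

```text
clock: 12.5
tcp_pos: [512.9, 326.3, 193.8]
ee_rot: [[0.092, 0.946, 0.31], [-0.269, 0.324, -0.907], [-0.959, -0.0, 0.284]]
wrist_force: [0.3, -0.1, 1.2]
grip_width: 70.1
```

Run:
```python
from ov import *
s=camera("side");cv2.imwrite("pics/side5.png",s);t=camera("top");cv2.imwrite("pics/top5.png",t)
o=get_obs();print(o["tcp_pos"],o["wrist_force"],o["grip_width"])
draw("pics/side5.png","side",180,120,180,130,4.4,[],"pics/s5a.png")
draw("pics/side5.png","side",300,200,180,130,4.4,[],"pics/s5b.png")
draw("pics/top5.png","top",170,190,140,105,5.6,[],"pics/t5a.png")
```

```text
[513.80372112 328.04192717 195.19381813] [-0.31138178  1.12931302 -0.41094042] 69.97074099741191
```

View pics/s5a.png

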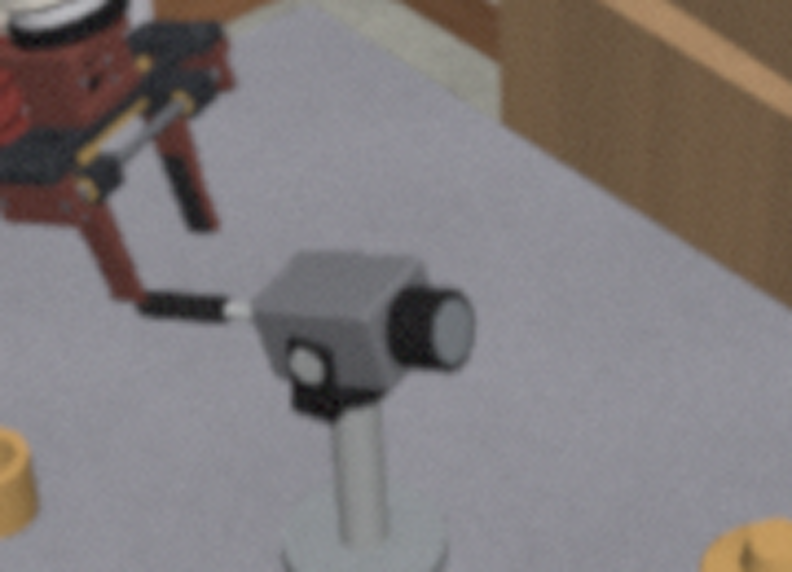

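View pics/s5b.png

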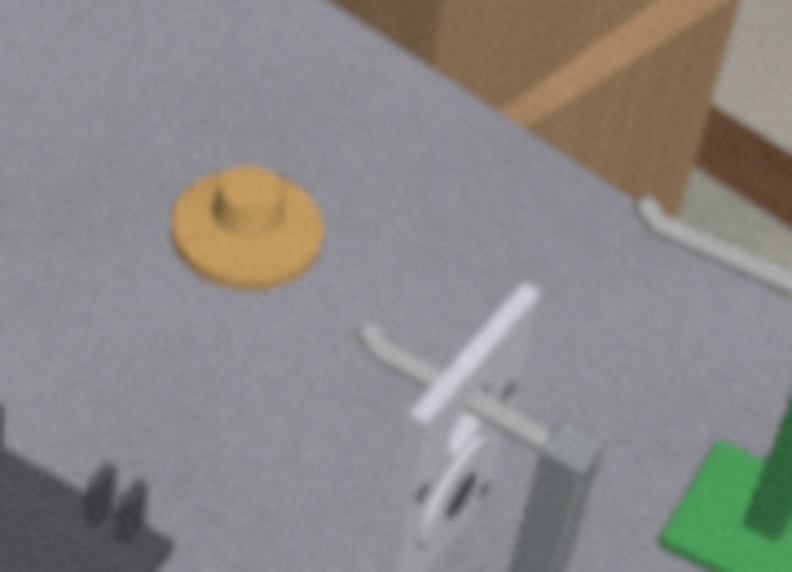

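View pics/t5a.png

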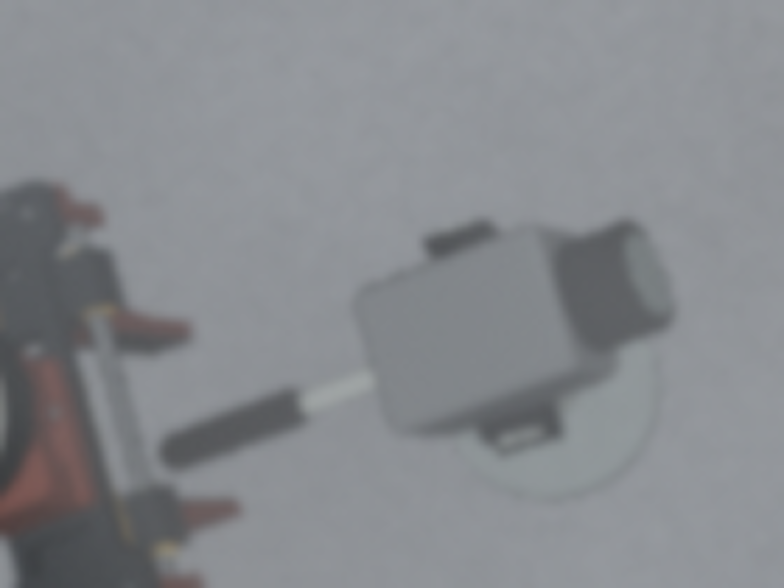

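The plate hangs on the peg: top edge from (425,412) to (530,292) in its crop. The handle lies between the fingertips in the top crop, at (188,330) and (238,510). I'll advance and close.

Emit:
send_rows([
  [0.2,0.1,0,0,0,0,0],
  [0.2,0.2,0,0,0,0,0],
  [0.2,0.2,0,0,0,0,0],
  [0.6,0.2,0,0,0,0,0],
  [0.6,0.2,0,0,0,0,0],
  [0.6,0.2,0,0,0,0,0],
  [0.6,0.2,0,0,0,0,0],
], squeeze=25)

```text
clock: 13.3
tcp_pos: [517.3, 315.4, 145.8]
ee_rot: [[0.094, 0.945, 0.312], [-0.267, 0.326, -0.907], [-0.959, 0.002, 0.283]]
wrist_force: [-0.7, 0.1, -0.8]
grip_width: 41.9
```

Run:
```python
from ov import *
s=camera("side");cv2.imwrite("pics/side6.png",s);t=camera("top");cv2.imwrite("pics/top6.png",t)
o=get_obs();print(o["tcp_pos"],o["wrist_force"],o["grip_width"])
draw("pics/side6.png","side",180,120,150,110,5,[],"pics/s6a.png")
draw("pics/top6.png","top",170,210,110,80,7,[],"pics/t6a.png")
```

```text
[517.01478552 315.15551642 145.31189949] [-0.28011268  0.0498403  -1.17357127] 36.124804640847906
```

View pics/s6a.png

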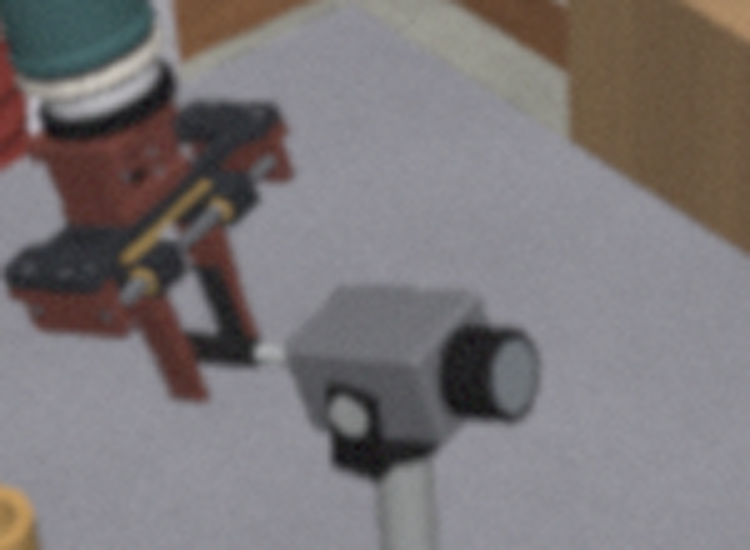

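View pics/t6a.png

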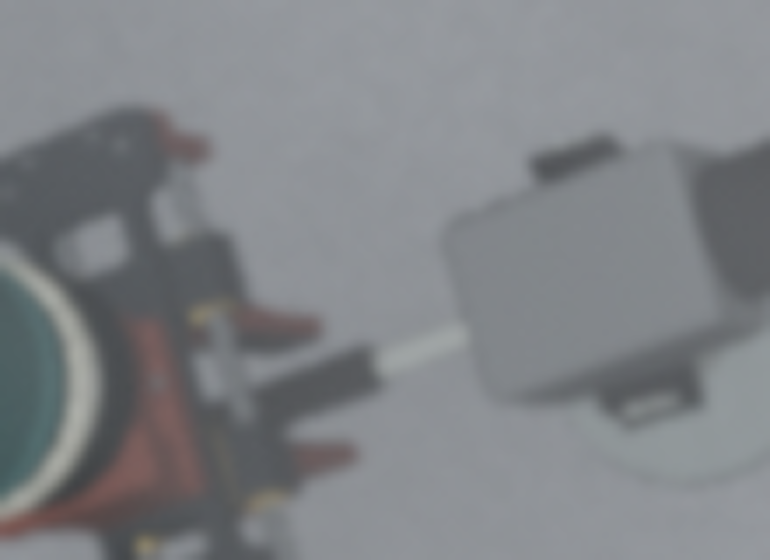

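Emit:
send_rows([
  [1,0,0,0,0,0,0],
  [1,0,0,0,0,0,0],
  [1,0,0,0,0,0,0],
  [1,0,0,0,0,0,0],
  [1,0,0,0,0,0,0],
], squeeze=25)

```text
clock: 13.9
tcp_pos: [516.8, 314.9, 144.7]
ee_rot: [[0.092, 0.945, 0.312], [-0.268, 0.326, -0.907], [-0.959, -0.0, 0.283]]
wrist_force: [0.1, -0.3, -0.5]
grip_width: 17.4
```

Run:
```python
from ov import *
S=stand(591.4,-338.7,.141)
T=pose(582.7,-277.3,.141,71)
B=box(T,(-55,-5,0),(55,5,165),(0,255,0))
th=np.linspace(0,2*np.pi,25)
for a,b in zip(th,th[1:]):
  for r,z,y,c in((20,115,5,(0,128,255)),(20,115,-5,(0,128,255)),(35,55,9,(255,255,0)),(35,55,-9,(255,255,0))): B.append((T((r*np.cos(a),y,z+r*np.sin(a))),T((r*np.cos(b),y,z+r*np.sin(b))),c))
draw("pics/side6.png","side",370,250,100,75,8,[],"pics/s6p.png")
draw("pics/side6.png","side",370,250,100,75,8,B,"pics/s6q.png")
draw("pics/top6.png","top",420,210,90,68,8.5,[],"pics/t6p.png")
draw("pics/top6.png","top",420,210,90,68,8.5,B,"pics/t6q.png")
```

```text
(no output)
```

View pics/s6p.png

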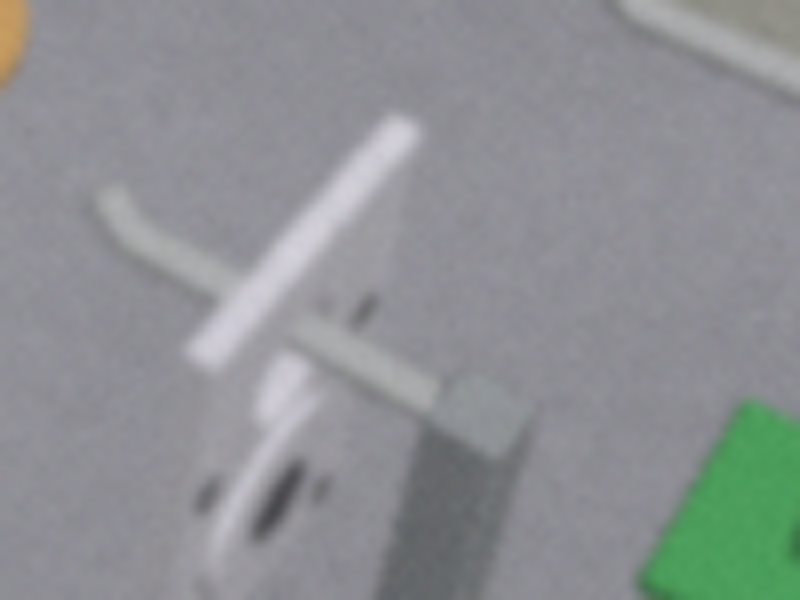

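View pics/s6q.png

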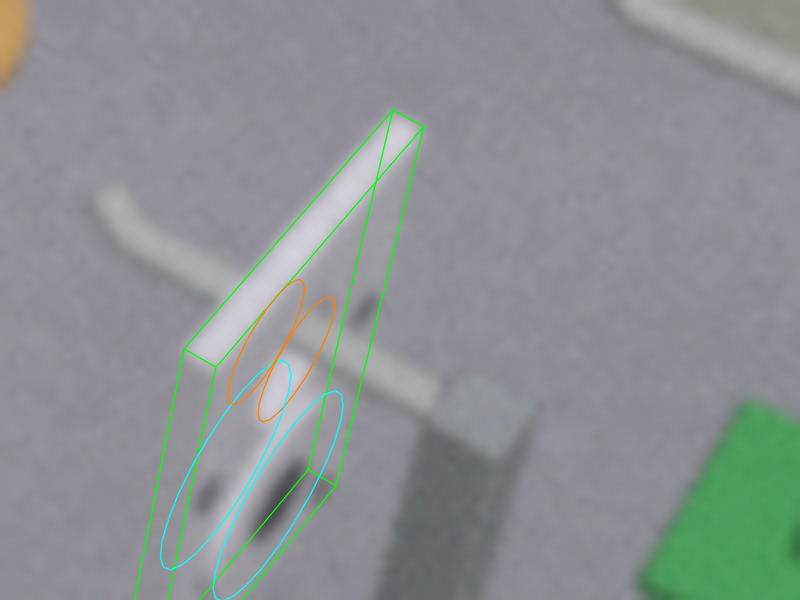

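View pics/t6q.png

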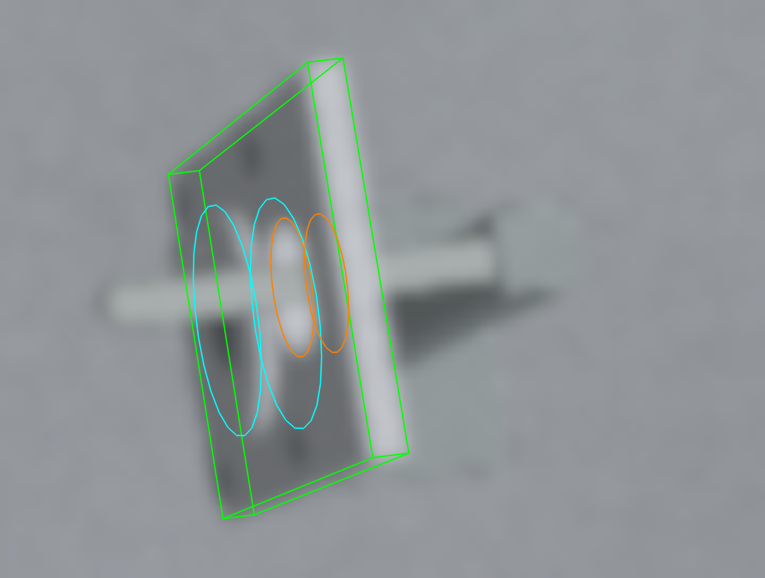

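The hanging-plate model at (582.7, −277.3), bottom at z = 71, matches both views, so the boss is at (582.7, −277.3, 126). The handle is gripped (17.4 mm wide). Next I'll work out the arc.

Run:
```python
from cam import *
v=[555.5,201.9]; h0,t0=.3333,-.2878; h1,t1=.0565,.153
p0=toolP(v,h0,t0);R0=toolR(h0,t0)
for i in range(1,11):
    s=i/10; h=h0+s*(h1-h0);t=t0+s*(t1-t0); print([1]+np.round(row(p0,R0,toolP(v,h,t),toolR(h,t)),3).tolist(),end=",\n")
```

```text
[1, -0.023, 0.013, -0.003, 0.017, 0.028, -0.005],
[1, -0.046, 0.027, -0.004, 0.034, 0.056, -0.009],
[1, -0.069, 0.042, -0.004, 0.052, 0.084, -0.012],
[1, -0.092, 0.056, -0.002, 0.069, 0.112, -0.014],
[1, -0.114, 0.071, 0.001, 0.087, 0.14, -0.016],
[1, -0.137, 0.086, 0.005, 0.105, 0.168, -0.016],
[1, -0.159, 0.1, 0.011, 0.123, 0.196, -0.016],
[1, -0.181, 0.115, 0.018, 0.141, 0.224, -0.016],
[1, -0.202, 0.129, 0.027, 0.159, 0.251, -0.014],
[1, -0.223, 0.144, 0.036, 0.177, 0.279, -0.012],
```

Emit:
send_rows([
  [1,-0.023,0.013,-0.003,0.017,0.028,-0.005],
  [1,-0.046,0.027,-0.004,0.034,0.056,-0.009],
  [1,-0.069,0.042,-0.004,0.052,0.084,-0.012],
  [1,-0.092,0.056,-0.002,0.069,0.112,-0.014],
])

```text
clock: 14.3
tcp_pos: [527.0, 325.8, 166.2]
ee_rot: [[0.022, 0.976, 0.218], [-0.108, 0.219, -0.97], [-0.994, -0.003, 0.11]]
wrist_force: [-1.9, -0.8, -3.1]
grip_width: 17.7
```

Run:
```python
from cam import *
v=[555.5,201.9]; h0,t0=.3333,-.2878; h1,t1=.0565,.153
P=toolP(v,h0,t0);R=toolR(h0,t0); P,R=after(P,R,[-0.092, 0.056, -0.002, 0.069, 0.112, -0.014])
for i in range(5,11):
    s=i/10; h=h0+s*(h1-h0);t=t0+s*(t1-t0); print([1]+np.round(row(P,R,toolP(v,h,t),toolR(h,t)),3).tolist(),end=",\n")
print(toolP(v,h,t))
```

```text
[1, -0.022, 0.014, -0.003, 0.018, 0.028, -0.002],
[1, -0.045, 0.029, -0.004, 0.035, 0.056, -0.002],
[1, -0.068, 0.043, -0.004, 0.053, 0.084, -0.002],
[1, -0.092, 0.058, -0.002, 0.071, 0.112, -0.002],
[1, -0.114, 0.073, 0.001, 0.088, 0.14, -0.0],
[1, -0.137, 0.087, 0.005, 0.106, 0.168, 0.002],
[548.0811 333.0674 201.0344]
```

Emit:
send_rows([
  [1,-0.022,0.014,-0.003,0.018,0.028,-0.002],
  [1,-0.045,0.029,-0.004,0.035,0.056,-0.002],
  [1,-0.068,0.043,-0.004,0.053,0.084,-0.002],
  [1,-0.092,0.058,-0.002,0.071,0.112,-0.002],
  [1,-0.114,0.073,0.001,0.088,0.14,0],
  [1,-0.137,0.087,0.005,0.106,0.168,0.002],
  [1,-0.137,0.087,0.005,0.106,0.168,0.002],
  [1,-0.137,0.087,0.005,0.106,0.168,0.002],
  [1,-0.137,0.087,0.005,0.106,0.168,0.002],
])

```text
clock: 15.2
tcp_pos: [548.7, 333.2, 201.0]
ee_rot: [[-0.008, 0.998, 0.056], [0.151, 0.056, -0.987], [-0.988, 0.0, -0.151]]
wrist_force: [-0.4, -0.6, 2.1]
grip_width: 17.4
```

```bash
cat > look.py <<'E'
import sys
from ov import *
from cam import head
k=sys.argv[1]; v=[555.5,201.9,200]; h,t=map(float,sys.argv[2:4])
s=camera("side");cv2.imwrite(f"pics/side{k}.png",s);tt=camera("top");cv2.imwrite(f"pics/top{k}.png",tt)
o=get_obs();print(o["clock"],o["tcp_pos"],o["wrist_force"],o["grip_width"])
H=head(h,t); T=lambda p:H@np.array(p,float)+v
B=box(T,(-33,-45,-28),(33,45,28),(0,255,0))+[(T((0,-76,0)),T((0,169,0)),(0,0,255))]
th=np.linspace(0,2*np.pi,25)
for a,b in zip(th,th[1:]): B.append((T((25*np.cos(a),-76,25*np.sin(a))),T((25*np.cos(b),-76,25*np.sin(b))),(0,255,255)))
for z in(9,-9):
  B+=[(T((z,91,0)),T((z,169,0)),(255,128,0)),(T((0,91,z)),T((0,169,z)),(255,128,0))]
for n,(x,y,w,hh,f) in {"side":(195,150,125,95,6.3),"top":(185,200,125,85,6.3)}.items():
    draw(f"pics/{n}{k}.png",n,x,y,w,hh,f,[],f"pics/{n}{k}a.png")
    draw(f"pics/{n}{k}.png",n,x,y,w,hh,f,B,f"pics/{n}{k}b.png")
E
python3 look.py 7 .0565 .153
```

```text
15.3 [548.6732 333.2497 200.8748] [ 0.4949 -0.0971  2.2726] 17.591557970449628
```

View pics/side7b.png

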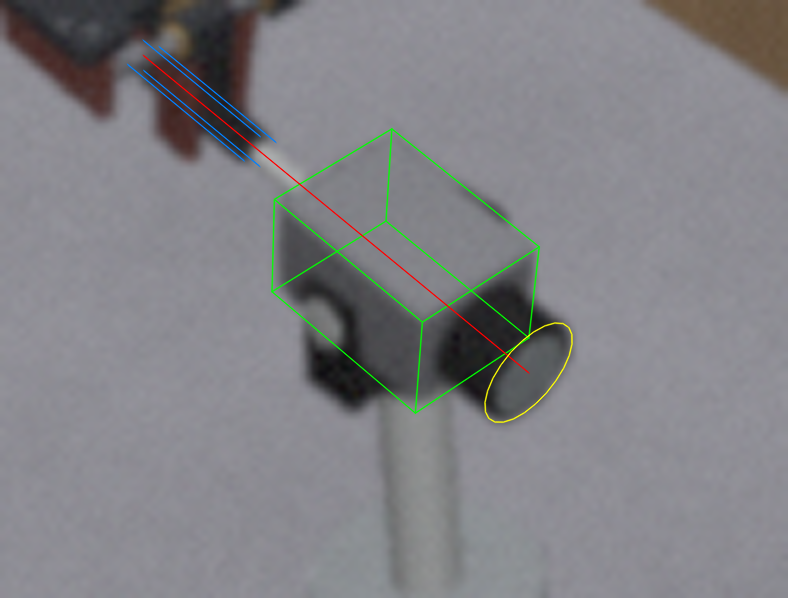

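View pics/top7b.png

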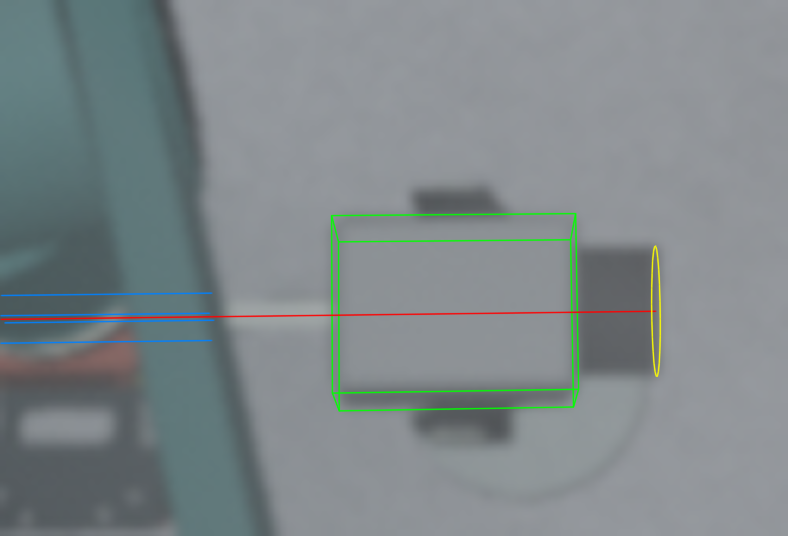

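The head model at the wanted angles lies on the real head in both views. I'll release, back off, and measure again.

Emit:
send_rows([
  [0.7,0,0,0,0,0,0],
  [0.4,0,0,0,0,0,0],
  [0.4,0,0,0,0,0,0],
  [0.4,0,0,0,0,0,0],
  [0.4,0,0,0,0,0,0],
  [0.4,-0.1,0,0,0,0,0],
  [0.4,-0.25,0,0,0,0,0],
  [0.4,-0.4,0,0,0,0,0],
  [0.4,-0.5,0,0,0,0,0],
])

```text
clock: 16.2
tcp_pos: [550.3, 314.1, 327.2]
ee_rot: [[-0.006, 0.998, 0.055], [0.153, 0.055, -0.987], [-0.988, 0.002, -0.153]]
wrist_force: [0.7, 0.1, 0.1]
grip_width: 52.6
```

Emit:
send_rows([
  [0.4,0,0,-0.2,0,0,0],
  [0.4,0,0,-0.4,0,0,0],
  [0.4,0,0,-0.6,0,0,0],
  [0.4,0,0,-0.8,0,0,0],
  [0.4,0,0,-0.8,0,0,0],
  [0.4,0,0,-0.8,0,0,0],
])

```text
clock: 16.8
tcp_pos: [538.1, 512.4, 354.2]
ee_rot: [[-0.01, 0.998, 0.057], [0.151, 0.057, -0.987], [-0.988, -0.001, -0.152]]
wrist_force: [-0.0, -0.3, -0.4]
grip_width: 53.0
```

```bash
python3 look.py 8 .0565 .153
```

```text
16.9 [538.6892 510.3717 354.2877] [-0.0907 -0.0241 -0.0188] 52.56163948614878
```

View pics/side8a.png

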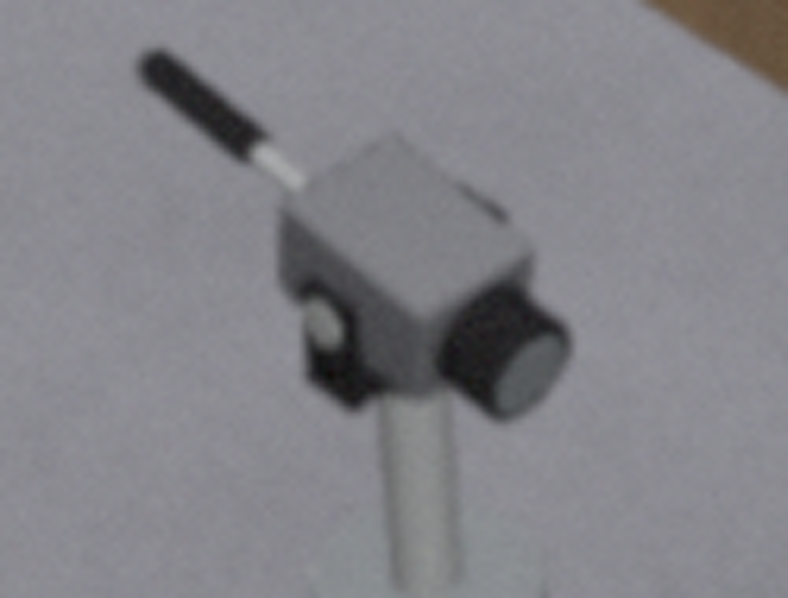

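View pics/side8b.png

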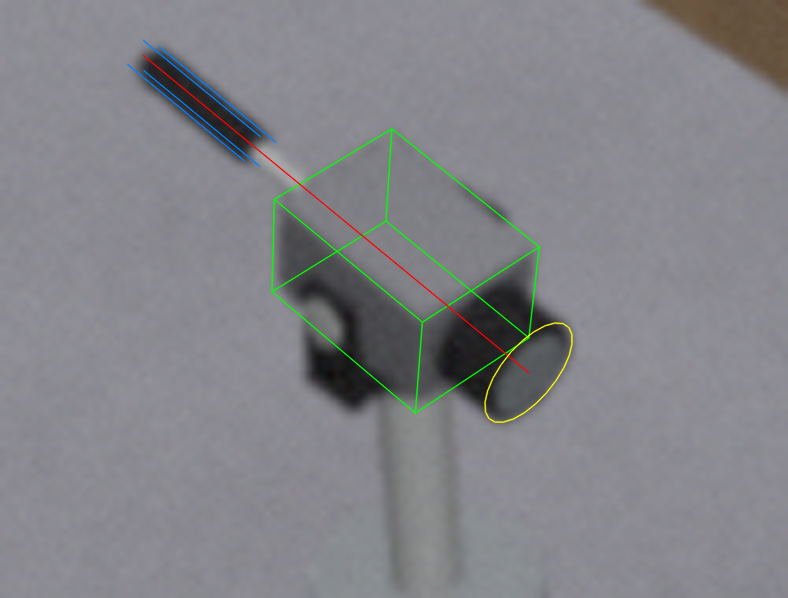

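View pics/top8b.png

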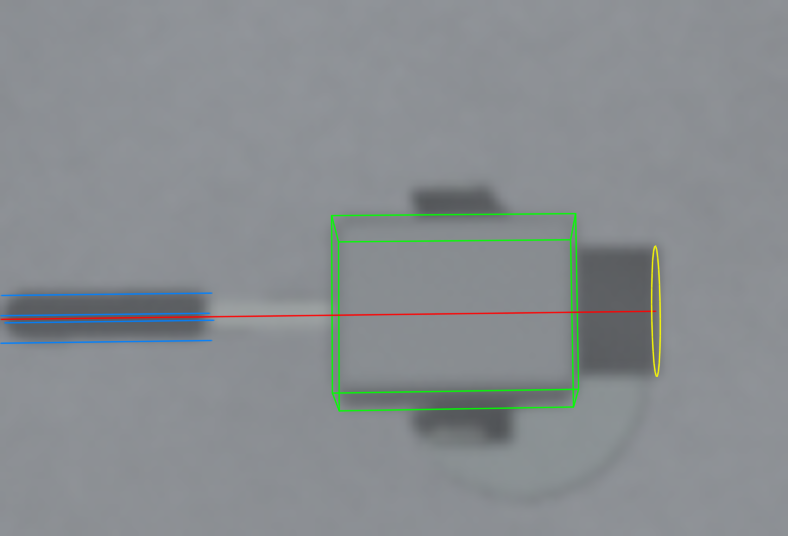

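View pics/top8a.png

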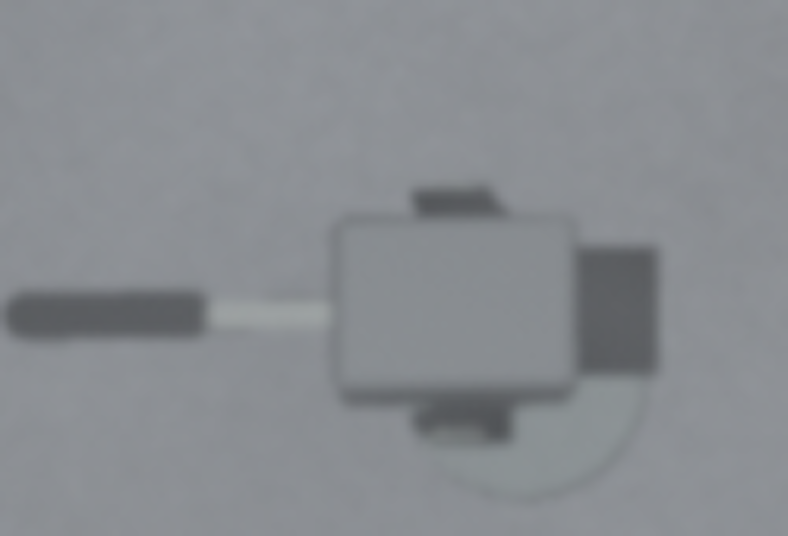

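Run:
```python
from cam import *
CR["s8"]=("side",195,150,6.3);CR["t8"]=("top",185,200,6.3)
obs=[(169,px("s8",142,59)),(91,px("s8",258,149)),(-76,px("s8",533,373)),(169,px("t8",5,316)),(91,px("t8",208,314.5)),(-76,px("t8",657,310.5))]
b=np.array([582.7,-277.3,126])
for pv in (None,np.array([555.5,202])):
    v,f=fitcam(obs,pv);print(v,f.round(2))
    d=b-np.array([v[0],v[1],200]);print("want",np.arctan2(d[0],-d[1]),np.arctan2(-d[2],np.hypot(*d[:2])))
    q=np.array([v[0],v[1],200]);l=-head(v[2],v[3])[:,1];print("miss",d-l*(d@l))
```

```text
[556.0114 201.6802   0.0568   0.1461] [ 0.31 -0.37  0.46  0.48 -0.5  -0.28 -0.56  0.33  0.67  0.12 -0.14 -0.21]
want 0.05566207603788018 0.15304931688829793
miss [-0.5795  0.4611 -3.353 ]
[555.9136 201.7317   0.0563   0.1457] [ 0.29 -0.36  0.43  0.48 -0.55 -0.27 -0.58  0.34  0.65  0.14 -0.17 -0.15
  0.17 -0.11]
want 0.055859632503675115 0.15303144280836414
miss [-0.2178  0.5083 -3.5432]
```

The line of sight misses the boss centre by about 3.5 mm (0.4°), which is within measurement noise. I'll make a last check of the scene.

Run:
```python
import cv2,numpy as np
a=cv2.imread("pics/top8.png");b=cv2.imread("pics/top6.png");c=cv2.imread("pics/top0.png");s=cv2.imread("pics/side8.png");s0=cv2.imread("pics/side0.png")
def d(u,v,x,y,w,h): return np.abs(cv2.GaussianBlur(u,(5,5),0)[y:y+h,x:x+w].astype(int)-cv2.GaussianBlur(v,(5,5),0)[y:y+h,x:x+w]).max()
print("plate since release",d(a,b,425,215,80,60),"impeller",d(a,c,320,175,50,50),"blank",d(a,c,335,280,30,50),"sleeve",d(a,c,170,295,45,40),"green",d(a,c,450,155,60,50))
cv2.imwrite("pics/fin.png",s)
```

```text
plate since release 8 impeller 4 blank 3 sleeve 4 green 4
```

View pics/fin.png

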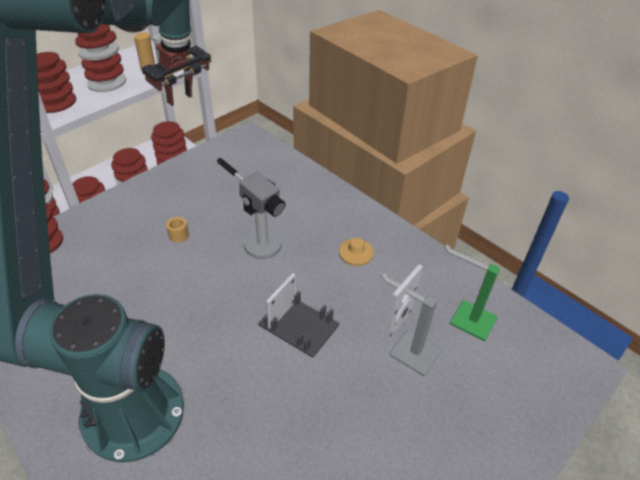

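The plate hangs on the grey peg at (405,295), and the lens at (275,207) points at it. The blank, impeller, sleeve and green stand are unchanged, and the gripper is clear. I'll hand in.

```bash
python3 -c "
from cell import *
print(hand_in())"
```

```text
the job is handed in; nothing more can be done
None
```

The job is handed in at about 17 s of the 54 s allowed: the plate hangs by its big hole on the grey stand's peg, and the inspection camera points at its boss. The hand-in gave no verdict.

- **Plate:** I lifted it out of the rack, threaded it onto the peg and released it about 62 mm out from the column axis. The last overlays in both views showed it upright and free, with the boss at about (583, −277, 126) mm. It had not moved visibly between release and my last pictures.
- **Camera:** I turned the head by its handle to about 0.056 rad heading (world frame) and 0.15 rad lens down, let go, and measured again. The lens axis passes about 3.5 mm (0.4°) from the boss centre, a vertical miss that is no larger than the measurement error. The two readings differ slightly: tilt was 0.146 rad from the pictures and 0.152 rad from the robot's own pose, against 0.153 wanted. I left it there.
- **Other parts:** the before-and-after top pictures show no change at the blank, impeller, sleeve or green stand.
- **Forces:** the wrist force readings stayed below about 5 N. The gripper ended well clear of everything, and none of my last checks failed.

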